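# Move and re-clamp the micromanipulator carriage

## Task

Stand the microscope objective that is in the way on the rail upright on the black rubber pad, free the carriage's T-handle clamp and push the carriage fully home against the end stop, without running it into the objective. Then clamp it there again by feel, firmly but not overtightened: the rail is worn by the stop, so the handle has to go further round than before. Leave everything else standing where it is.

Things in the scene. Friction and masses are not known exactly. Their poses are not given: they have to be found in the camera images.
- plate: White fixed base plate of the micromanipulator, 200 x 370 x 12 mm, with an aluminium rail (44 mm wide, flat top 47 mm above the bench, 350 mm long) along its y axis. Origin on the bench under the rail's middle; x across the rail (the plate reaches from x = -70 to +130 mm), y along the rail towards the end stop, z up.
- stop_face (a point): Centre of the end stop's face that the carriage must rest against: a dark steel block 64 mm wide, 22 mm thick, its top 72 mm above the bench, across the rail at its +y end. Axes as the plate's; the point lies 62 mm above the bench.
- carriage: Black carriage that slides on the rail along the plate's y only. Its block is 74 mm (x) by 64 mm (y), sides from 47 to 80 mm above the bench, flat top at 80 mm. A manipulator head on its +x side (x = 80 to 150 mm, top 129 mm above the bench) moves with it. Origin on the bench plane under the block's centre, axes as the plate's. Slides freely (about 3 N) when the clamp is free.
- carriage_front (a point): Centre of the carriage face that meets the stop (32 mm in y from the carriage's centre, 62 mm above the bench); it coincides with stop_face when the carriage is home.
- carriage_back (a point): Centre of the upright carriage face on the other, -y side, where it can be pushed; 62 mm above the bench.
- knob (a joint): Angle of the clamp's T-handle in rad, growing as it is turned clockwise seen from above (tightening). At the parking place the clamp bites from about 0; below -0.2 it is free everywhere. By the stop the rail is worn by an unknown amount: there it bites 0.3 to 1.2 rad later, to be felt. Range -1.3 to 2.7.
- knob_grip (a point): Centre of the T-handle: plain steel bar 80 mm long (its own x axis), 12 mm thick (y), 20 mm tall, on an upright stem through the carriage's centre; the point is on the turning axis at the bar's mid height, 108 mm above the bench. Friction resists it with 0.28 N m while it moves; held still it pushes back with 0.4 N m per rad past the bite: 0.15 to 0.3 N m is firm, 0.37 overtightened.
- shoe: Clamp shoe hidden inside the carriage, not to be touched; the T-handle presses it on the rail with about 165 N per rad past the bite. It needs at least 50 N for a firm clamp; 150 N is too much.
- objective: Microscope objective in the way, standing nose up on top of the rail between carriage and stop: a steel cylinder of 33 mm diameter up to 34 mm high, then tapering to 15 mm at the top; 56 mm tall, about 140 g. Origin at the centre of its underside.
- mat: Black rubber pad on the bench, fixed, 120 x 120 x 3 mm. Origin at the centre of its underside.
- spare_objective: Bystander: an identical objective standing on the bench away from the rail. Origin at the centre of its underside, like the other bystanders below.
- jar: Bystander: amber glass jar, 52 mm diameter, 75 mm tall.
- dish_stack: Bystander: stack of clear dishes, 57 mm diameter, 44 mm tall.
- dish: Bystander: small clear dish, 36 mm diameter, 11 mm tall, on the white plate beside the rail.
- vial: Bystander: small capped vial, 20 mm diameter, 30 mm tall, on the white plate beside the rail.
- tip_box: Bystander: grey pipette-tip box, 85 x 122 x 60 mm.
- screwdriver: Bystander: screwdriver lying on the bench, 150 mm long.
Things that resemble listed ones, but are neither listed nor needed, are in the scene too. Leave any green look-alike of the objective alone. Several things have the shape of the mat; the one meant has the colours described above.

How it is judged:
On the way, in this order (a step that is already met when the one before it is completed fails the run):
1. the clamp has been freed: its shoe no longer presses on the rail (contact force between shoe and anything else below 1 N), for 0.2 s.
2. the carriage is home against the stop (within 3 mm) with the clamp still free (y of carriage_front in the frame of stop_face above -0.003 m and contact force between shoe and anything else below 10 N), for 0.2 s.
At the end, for the whole second after the job is handed in: The carriage is home (gap to the stop under 3 mm) and clamped with 50 N or more at the shoe (about 0.3 rad past the bite); the objective stands upright (within 0.15 rad) and still on the rubber pad, its centre within 55 mm of the pad's centre along each pad side (y of carriage_front in the frame of stop_face above -0.003 m and contact force between shoe and anything else above 50 N and linear speed of carriage below 0.003 m/s and x of objective in the frame of mat between -0.055 and 0.055 m and y of objective in the frame of mat between -0.055 and 0.055 m and z of objective in the frame of mat between 0.001 and 0.007 m and angle between objective's own z axis and vertical below 0.15 rad and linear speed of objective below 0.01 m/s); the robot touches nothing.
It fails at once if the clamp is overtightened: more than 150 N at the shoe, about 0.9 rad past the bite (contact force between shoe and anything else above 150 N).
It fails at once if the carriage runs into the objective (contact force between carriage and objective above 1 N).
It fails at once if the objective is tipped over (more than 0.7 rad) (angle between objective's own z axis and vertical above 0.7 rad).
It fails at once if another thing on the bench is moved by more than 30 mm or tipped (distance of any of spare_objective, jar, dish_stack, dish, vial, tip_box, screwdriver from where it was at the start of the episode above 0.03 m or angle between any of spare_objective, jar, dish_stack, dish, vial, tip_box's own z axis and vertical above 0.6 rad).
It also fails if it takes over 72 s, if anything falls off the work surface, if the arm or the gripper's body presses on something with over 40 N, if the wrist force passes 120 N, or if a joint passes its speed limit or range.

## Robot

A 7-joint arm with a two-finger parallel gripper is mounted at the origin on the work surface. World frame = base frame: x ahead of the robot, y to its left, z up, the work surface at z = 0. Lengths are in m, angles in rad, forces in N, time in s.
With the tool pointing down it reaches from about 0.4 to 0.85 m from the base axis. Payload 4.5 kg.
Tool frame: the origin (TCP) lies midway between the tips of the shut fingers; the grasp point (between the pads) lies 19 mm behind it; z points along the fingers, y is the line along which they close (so a half turn about z gives the same grasp; the last joint's range is limited). The gripper opens to 88 mm and grips with 3 to 60 N. Pads are 18 mm wide; open, the fingers measure 123 mm over their backs; the gripper's body (75 mm by 187 mm) begins 45 mm behind the grasp point.
Start: joints at [-1.315, 0.689, -0.195, 1.565, 0.157, 0.902, -0.215], TCP at [0.137, 0.61, 0.205] pointing down, gripper open.
Joint ranges: [-3.01, 3.01], [-0.46, 2.08], [-1.47, 1.51], [0.13, 2.56], [-1, 4.14], [0.04, 2.09], [-2.66, 2.66]. Speed limits (rad/s): [2.57, 2.57, 3.14, 3.14, 3.14, 3.14, 3.14].

## Interface

Orientations are given as a unit quaternion [x, y, z, w].
In Python, from plant import sensors, eyes, finish_job gives the robot as it stands.
- The arm moves only by the tool send_rows, never from a script. Its argument "rows" is text: rows parted by semicolons, each of 4 numbers parted by spaces: the shift along the tool's x, y, z normalised to -1 to 1, where 1 is 30 cm, then the turn about the tool's z normalised to -1 to 1, where 1 is 2 pi rad. A call has 1 to 10 rows; each row is the pose to reach, as a shift and turn from the pose commanded when the call began, along the tool's axes at that moment, turning the shorter way round; what a row does not reach only later rows make up. A row lasts 1/12 s, in which the tool goes at most 41.7 mm and 7.16 degrees, less where a joint would pass 70% of its speed; a pose out of reach is approached as far as the arm can. A call with a number of a shift or a turn outside -1 to 1 is refused whole. A call with a gripper value outside its range is refused whole. "jaw" is the closure, from -1 (fully open) to 1 (shut), set as the call begins (left out, the last holds). The fingers move at their own pace and stop on an object; "force" is the grip in N (left out, the last holds). Time passes only in rows, so rows that repeat a pose let the fingers close. It gives the time, the measured TCP pose, the force, the opening and the grip force at its end, in the units of the state.
- sensors.get_state(): the state, without advancing time (a new reading comes with each control period).
- eyes.snapshot(name): name is "scene" or "top" or "wrist"; returns (picture, depth): 384x512x3 uint8, red, green, blue; 384x512 float32, m along the optical axis (not along the pixel's ray), 0 where there is no reading.
- eyes.calibration(name): a dict with "fov_y" (degrees; the focal length in pixels is half the picture's height over the tangent of half this angle, whatever the lens; pixels are square), "cx", "cy" (the principal point, pixels), "world_from_camera" (4x4, takes a point from camera to world coordinates). Camera axes: x right, y down, z forward; pixel columns grow to the right and rows downward; lengths in m; the calibration is good to about 2 mm. The wrist camera is an equidistant fisheye: a pixel r from the principal point sees the ray r / f radians off the axis. A picture is of the moment at which its call begins: read the wrist's pose just before it. calibration takes no time and is no camera call; for the wrist camera it gives the pose at the moment of the call.
- finish_job(): hands the job in; it is judged then, once.
The state is a dict: "clock": time; "q": joint angles; "qd": joint speeds; "joint_torque": joint torques, N m; "tool_pos": TCP position; "eef_rot": TCP orientation; "contact_force": force on the tool from outside, world axes, zero at the start; "moment": the same for the moment, N m; "opening": opening from 0.0 (shut) to 1.0 (fully open); "finger_force": force on a finger pad.
Only numpy, scipy, OpenCV 4.12 (cv2) and the standard library are available. Lean on these libraries where they do the work, as an engineer would, in place of code of your own. Each camera call takes 0.05 s, during which the arm holds its last target. There are 200 camera calls.

## Working session

There is one attempt and no reset: what is moved stays moved. The work goes in short steps, Python scripts to look and compute and a tool call to move; the robot and the scene stay as the last step left them, time stands still between calls to the robot, and variables do not carry over. Pictures are saved under pics/ and viewed, at most 10 in all, crops included, and the job is handed in when it is done.

Besides the shell and the picture viewer there is one more tool, called after ">>>" by a JSON object that holds its "method" and its "body". send_rows: Moves the arm, as the interface text tells. Scaled input: -1 to 1 covers 30 cm each way for a shift and 2 pi rad each way for a turn. Its arguments: {"type":"object","properties":{"rows":{"type":"string"},"jaw":{"type":"number"},"force":{"type":"number"}},"required":["rows"]}

```bash
ls; mkdir -p pics
cat > h.py <<'E'
import numpy as np, cv2
from plant import sensors, eyes, finish_job
def snap(n):
    c=eyes.calibration(n); p,d=eyes.snapshot(n); return p,d,c
def pts(d,c):
    f=192/np.tan(np.radians(c['fov_y'])/2); v,u=np.mgrid[:384,:512]
    P=np.stack([(u-c['cx'])/f*d,(v-c['cy'])/f*d,d],-1); M=np.array(c['world_from_camera'])
    return P@M[:3,:3].T+M[:3,3]
E
python3 - <<'E'
from h import *
for n in('top','scene'):
    p,d,c=snap(n); np.savez(''+n,p=p,d=d,P=pts(d,c),M=c['world_from_camera'],f=c['fov_y'],cx=c['cx'],cy=c['cy'])
    cv2.imwrite(f'pics/{n}0.png',cv2.resize(p[...,::-1],(768,576),interpolation=cv2.INTER_CUBIC)); print(n,c)
print(sensors.get_state())
E
```

```text
pics
top {'fov_y': 45.75366812889054, 'cx': 256.59084990518164, 'cy': 193.86781549059936, 'world_from_camera': array([[-0.00844427, -0.98909948,  0.14700652,  0.2341519 ],
       [-0.99984162,  0.01065465,  0.01425496,  0.02482346],
       [-0.01566587, -0.14686286, -0.9890328 ,  1.67487052],
       [ 0.        ,  0.        ,  0.        ,  1.        ]])}
scene {'fov_y': 47.011300640875774, 'cx': 266.03691149278353, 'cy': 188.71805441746122, 'world_from_camera': array([[ 0.32912965,  0.55463729, -0.76423239,  1.41278093],
       [ 0.94401124, -0.17378464,  0.28043124, -0.30299718],
       [ 0.02272577, -0.8137422 , -0.58078152,  0.83122385],
       [ 0.        ,  0.        ,  0.        ,  1.        ]])}
{'clock': 0.1, 'q': array([-1.31520387,  0.68992461, -0.19450961,  1.56623852,  0.15731985,
        0.90252348, -0.21512351]), 'qd': array([-0.00134972, -0.00028856, -0.0005878 , -0.00367854,  0.00034207,
       -0.00132236,  0.00036142]), 'joint_torque': array([-3.59456935e-03, -5.28499031e+01, -1.27183802e+00, -1.53837276e+01,
       -5.26221155e-02,  1.98413203e-03,  3.27210046e-05]), 'tool_pos': array([0.13740639, 0.60905691, 0.20397515]), 'eef_rot': array([ 1.10640776e-01,  9.93860098e-01, -8.50461969e-04, -2.07362357e-05]), 'contact_force': array([ 0.59467825, -0.39103004, -0.43230249]), 'moment': array([-0.00472642, -0.01915716, -0.02977605]), 'finger_force': 0.0, 'opening': 0.9992331763792103}
```

View pics/top0.png

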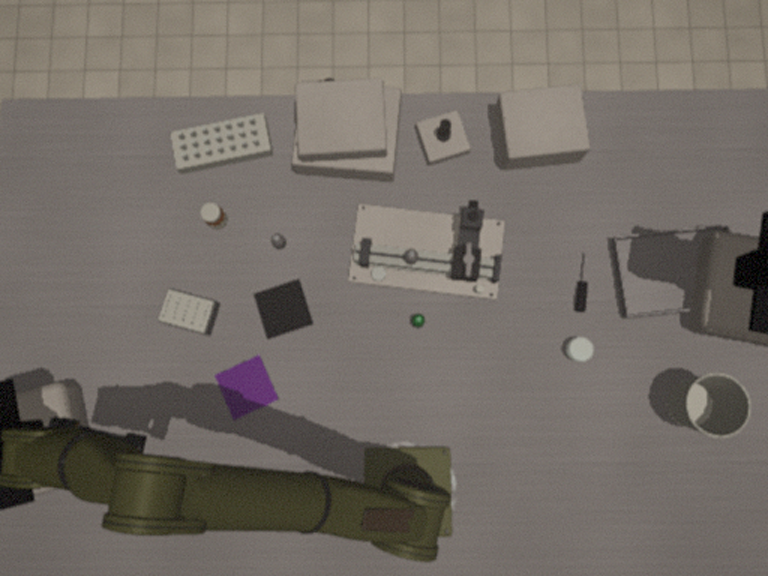

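View pics/scene0.png

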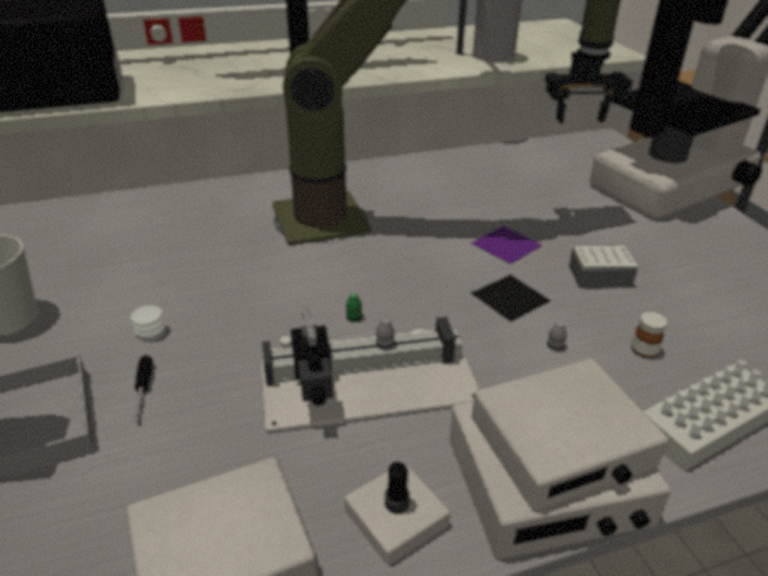

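Top view (768 px): the objective on the rail is the grey cylinder at (411,256). Look-alikes are the spare at (278,241), alone on the bench, and the green one at (418,320). The mat is the black square at (284,309), with a purple decoy at (247,387). The carriage is at (467,262), its handle bright and its head towards +x. The stop is the dark block at (365,252), on the +y (left) side. I'll measure these and check them in one crop.

Run:
```python
from h import *
z=np.load('top.npz'); p=z['p'];P=z['P'];M=z['M'];f=192/np.tan(np.radians(float(z['f']))/2)
def ray(u,v,h):
    r=M[:3,:3]@np.array([(u-z['cx'])/f,(v-z['cy'])/f,1]); t=(h-M[2,3])/r[2]; return (M[:3,3]+t*r)[:2]
hsv=cv2.cvtColor(p,cv2.COLOR_RGB2HSV); Z=P[...,2]
def blob(m,box,n,h):
    k=np.zeros_like(m);x0,y0,x1,y1=box;k[y0:y1,x0:x1]=1
    v,u=np.nonzero(m&k); r=cv2.minAreaRect(np.stack([u,v],1).astype(np.float32)); q=P[v,u]
    B=[ray(*c,h).round(4).tolist() for c in cv2.boxPoints(r)]
    print(n,len(u),'med',np.median(q,0).round(4),'raycen',ray(*r[0],h).round(4),'corners',B)
V=hsv[...,2]
blob(V<60,(160,180,215,230),'mat',.003)
blob(Z>.06,(262,155,288,180),'obj z>.06',.085)
blob((Z>.055)&(Z<.09),(236,155,251,180),'stop',.072)
blob((Z>.055)&(Z<.09),(324,165,338,190),'rearblock',.072)
blob((Z>.06)&(Z<.09),(298,160,324,188),'block',.08)
blob((Z>.1)&(Z<.13),(298,160,324,190),'handle z',.118)
blob(((V>120)&(Z>.09)),(298,160,324,190),'handle V',.118)
blob((Z>.004)&(Z<.03)&(V>110),(225,125,345,205),'plate',.012)
blob((Z>.035)&(Z<.053),(225,150,345,185),'rail',.047)
blob(Z>.02,(178,152,193,168),'spare',.04)
print('Z sanity bench',np.median(Z[190:200,100:110]), 'V block',np.median(V[170:180,303:320]))
# crops
a=cv2.resize(p[130:205,225:345][...,::-1],(720,450),interpolation=cv2.INTER_CUBIC)
cv2.imwrite('pics/crop1.png',np.clip(a*1.5,0,255).astype(np.uint8))
```

```text
mat 928 med [0.4402 0.3017 0.0038] raycen [0.4414 0.3021] corners [[0.4797, 0.3747], [0.5133, 0.265], [0.4035, 0.2301], [0.3705, 0.3388]]
obj z>.06 77 med [ 0.5525 -0.0116  0.092 ] raycen [ 0.5672 -0.019 ] corners [[0.5307, 0.0174], [0.619, -0.0273], [0.604, -0.0556], [0.516, -0.0108]]
stop 120 med [0.573 0.096 0.073] raycen [0.571  0.0924] corners [[0.6029, 0.115], [0.6058, 0.075], [0.5393, 0.0699], [0.5364, 0.1097]]
rearblock 70 med [ 0.529  -0.2199  0.0632] raycen [ 0.5287 -0.2094] corners [[0.5599, -0.1943], [0.5595, -0.2265], [0.4978, -0.2244], [0.4981, -0.1925]]
block 343 med [ 0.5448 -0.1399  0.0791] raycen [ 0.5469 -0.1459] corners [[0.5037, -0.1079], [0.5978, -0.1193], [0.5903, -0.1841], [0.4965, -0.1722]]
handle z 101 med [ 0.5384 -0.1452  0.1182] raycen [ 0.5404 -0.1443] corners [[0.5796, -0.1332], [0.5793, -0.1576], [0.5014, -0.1554], [0.5017, -0.1312]]
handle V 54 med [ 0.537  -0.1463  0.1189] raycen [ 0.5377 -0.1471] corners [[0.5425, -0.1135], [0.5722, -0.1512], [0.5329, -0.1806], [0.5034, -0.143]]
plate 4155 med [ 0.61   -0.0306  0.0118] raycen [ 0.5908 -0.0562] corners [[0.7461, 0.1661], [0.7401, -0.2828], [0.4403, -0.2718], [0.4448, 0.1656]]
rail 699 med [ 0.5539 -0.0341  0.0473] raycen [ 0.5496 -0.0484] corners [[0.5316, 0.1261], [0.5986, 0.1209], [0.5675, -0.2229], [0.5011, -0.2157]]
spare 71 med [0.6048 0.3104 0.0437] raycen [0.608 0.311] corners [[0.6251, 0.326], [0.6248, 0.2965], [0.5909, 0.296], [0.5912, 0.3255]]
Z sanity bench 0.0013507135795786107 V block 60.0
```

View pics/crop1.png

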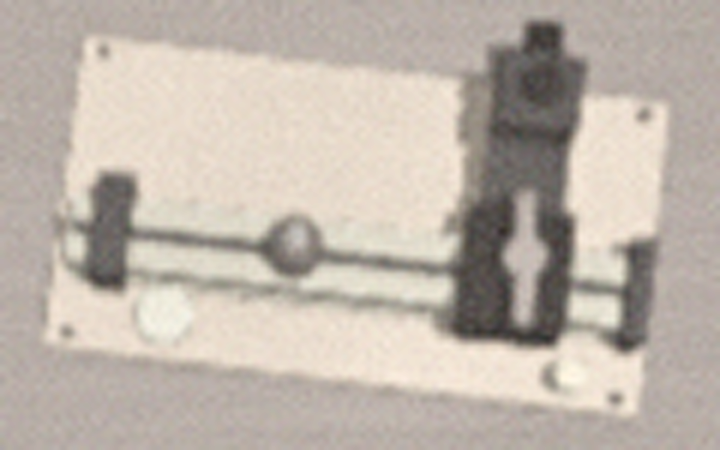

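Crop (×6, offset 225,130): the grey objective is at (295,243) on the rail. The stop is at (112,230), the handle centre at (524,257) with its bar nearly along world x, and the plate is yawed about -6.9°. These agree with the given sizes and heights, so I'll move above the objective.

```bash
cat >> h.py <<'E'
def go(x,y,z,head=None,base=None):
    """row (tool axes, scaled) to a world TCP; head = heading of tool y, deg ccw from world y"""
    from scipy.spatial.transform import Rotation as R
    s=sensors.get_state(); r=R.from_quat(s['eef_rot']).as_matrix()
    d=r.T@(np.array([x,y,z])-s['tool_pos'])/.3
    h=np.degrees(np.arctan2(-r[0,1],r[1,1])); t=0 if head is None else -(head-h)/360
    print('row',d.round(4),round(t,4),'| pos',s['tool_pos'].round(4),'head',round(h,2),'clk',round(s['clock'],2))
E
python3 - <<'E'
from h import *
go(.38,.27,.25,-6.9)
E
```

```text
row [-1.0374 -0.9249 -0.1517] -0.0161 | pos [0.1374 0.6091 0.204 ] head -12.7 clk 0.1
```

>>> {"method": "send_rows", "body": {"rows": "-1 -0.95 -0.15 -0.016;-1 -0.95 -0.15 -0.016;-1 -0.95 -0.15 -0.016;-1 -0.95 -0.15 -0.016;-1 -0.95 -0.15 -0.016;-1 -0.95 -0.15 -0.016;-1 -0.95 -0.15 -0.016;-1 -0.95 -0.15 -0.016;-1 -0.95 -0.15 -0.016;-1 -0.95 -0.15 -0.016"}}

```text
clock: 0.93
tool_pos: [0.368, 0.2636, 0.2498]
eef_rot: [0.061, 0.998, -0.0, -0.0]
contact_force: [1.4, -0.2, -0.1]
opening: 0.998
finger_force: 0.0
```

Run:
```python
from h import *
go(.545,-.012,.25,-6.9)
```

```text
row [-6.965e-01 -8.407e-01 -5.000e-04] -0.0001 | pos [0.368  0.2636 0.2498] head -6.94 clk 0.93
```

>>> {"method": "send_rows", "body": {"rows": "-0.7 -0.84 0 0;-0.7 -0.84 0 0;-0.7 -0.84 0 0;-0.7 -0.84 0 0;-0.7 -0.84 0 0;-0.7 -0.84 0 0;-0.7 -0.84 0 0;-0.7 -0.84 0 0;-0.7 -0.84 0 0;-0.7 -0.84 0 0"}}

```text
clock: 1.77
tool_pos: [0.5457, -0.0124, 0.249]
eef_rot: [0.063, 0.998, -0.0, -0.0]
contact_force: [0.1, 0.4, 0.1]
opening: 1.0
finger_force: 0.0
```

Run:
```python
from h import *
go(.5525,-.012,.25,-6.9)
p,d,c=snap('wrist'); print(c); np.savez('w1',p=p,d=d,M=c['world_from_camera'],f=c['fov_y'],cx=c['cx'],cy=c['cy'])
cv2.imwrite('pics/w1.png',cv2.resize(p[...,::-1],(768,576)))
```

```text
row [-0.0223  0.004  -0.0035] -0.001 | pos [ 0.5457 -0.0124  0.249 ] head -7.24 clk 1.77
{'fov_y': 65.70646984690485, 'cx': 256.86132642355824, 'cy': 189.3877179933842, 'world_from_camera': array([[ 1.27040923e-01,  9.45840509e-01,  2.98741251e-01,
         4.68019667e-01],
       [ 9.91897132e-01, -1.21392924e-01, -3.74678162e-02,
        -1.91840961e-03],
       [ 8.26495732e-04,  3.01080536e-01, -9.53598358e-01,
         4.28937634e-01],
       [ 0.00000000e+00,  0.00000000e+00,  0.00000000e+00,
         1.00000000e+00]])}
```

View pics/w1.png

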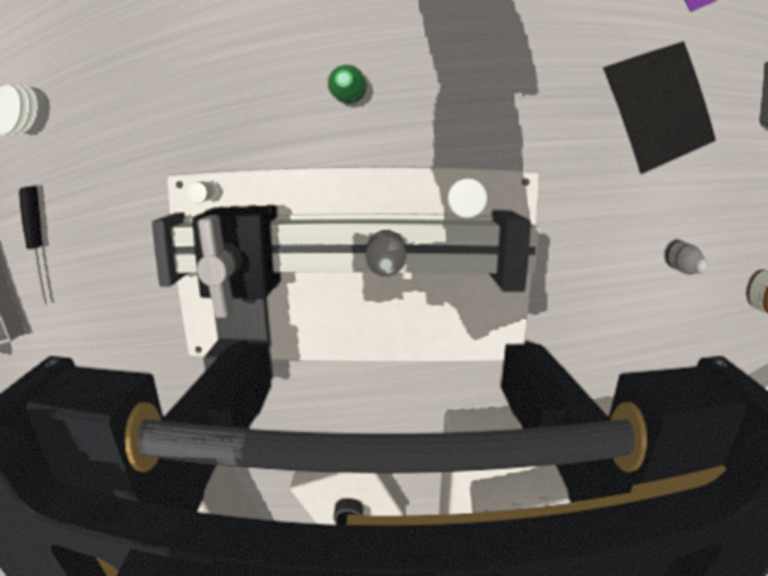

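The wrist view is clear (768 px). The objective is at (386,252) with its nose at about (387,265). The handle bar runs (207,218) to (221,315), the stop is at (510,250), the mat at (660,107) and the plate corner screws at (180,184), (525,182) and (198,350).

```bash
cat >> h.py <<'E'
def wray(c,u,v,h):
    """equidistant fisheye pixel -> point on plane z=h"""
    f=192/np.tan(np.radians(float(c['fov_y']if'fov_y'in c else c['f']))/2); M=np.array(c['M'] if 'M' in c else c['world_from_camera'])
    x,y=u-c['cx'],v-c['cy']; r=np.hypot(x,y); s=np.sin(r/f)/max(r,1e-9)
    D=M[:3,:3]@np.array([x*s,y*s,np.cos(r/f)]); return (M[:3,3]+D*(h-M[2,3])/D[2])[:2]
E
python3 - <<'E'
from h import *
z=np.load('w1.npz'); p=z['p']; w=lambda u,v,h:wray(z,u/1.5,v/1.5,h).round(4)
for n,u,v,h in [('scr',180,184,.012),('scr',525,182,.012),('scr',198,350,.012),('nose',387,265,.103),('obj rim',386,252,.081),('hub',213,268,.118),('barA',207,218,.118),('barB',221,315,.118),('mat',604,68,.003),('mat',684,42,.003),('mat',715,140,.003),('mat',642,173,.003),('stop top l',495,212,.072),('stop top r',520,210,.072),('stop face bot up',499,285,.047)]: print(n,w(u,v,h))
g=cv2.cvtColor(p,cv2.COLOR_RGB2GRAY); k=np.zeros_like(g); k[145:212,128:162]=1
hsv=cv2.cvtColor(p,cv2.COLOR_RGB2HSV)
o=np.zeros_like(g);o[145:192,236:280]=1
print('dark stats',np.median(g[165:175,250:262]),np.median(g[150:160,225:235]))
m=((g<135)&(o>0)).astype(np.uint8); m=cv2.morphologyEx(m,cv2.MORPH_OPEN,np.ones((5,5),np.uint8)); cs=max(cv2.findContours(m,0,2)[0],key=cv2.contourArea)
c,r=cv2.minEnclosingCircle(cs); print('obj circ',c,r,w(c[0]*1.5,c[1]*1.5,.081),w(c[0]*1.5,c[1]*1.5,.075))
# bar: line fit of bright pixels on dark block above hub and below
for lo,hi in((148,172),(184,208)):
  for y in range(lo,hi,6):
    row=g[y,132:160].astype(int); b=row.max(); xs=132+np.nonzero(row>.7*b)[0]; print(y,xs.min(),xs.max(),b,end=' ')
E
```

```text
scr [ 0.4687 -0.2082]
scr [0.5138 0.1278]
scr [ 0.6481 -0.2334]
nose [ 0.5553 -0.0115]
obj rim [ 0.5504 -0.0116]
hub [ 0.536  -0.1425]
barA [ 0.4976 -0.1388]
barB [ 0.5743 -0.1453]
mat [0.402  0.2302]
mat [0.3661 0.343 ]
mat [0.4779 0.3779]
mat [0.5135 0.2674]
stop top l [0.5297 0.0813]
stop top r [0.5302 0.103 ]
stop face bot up [0.6019 0.0866]
dark stats 100.0 222.0
obj circ (257.5, 169.5) 24.86975860595703 [ 0.5522 -0.0116] [ 0.5537 -0.0118]
148 132 139 202 154 133 140 203 160 134 141 198 166 135 142 196 184 132 149 194 190 132 147 177 196 132 147 213 202 132 147 235
```

Bar length measures 77 mm against 80 mm given, and two mat sides measure about 118 and 117 mm, so both are consistent. The objective is at (0.5535, -0.0115). Plate yaw is about -7.7°. I'll descend over the objective.

Run:
```python
from h import *
go(.5535,-.0115,.053)
```

```text
row [-0.0299 -0.002   0.6538] 0 | pos [ 0.5449 -0.0099  0.2491] head -7.02 clk 1.82
```

>>> {"method": "send_rows", "body": {"rows": "-0.03 -0.002 0.1 0;-0.03 -0.002 0.2 0;-0.03 -0.002 0.3 0;-0.03 -0.002 0.4 0;-0.03 -0.002 0.45 0;-0.03 -0.002 0.5 0;-0.03 -0.002 0.5 0;-0.03 -0.002 0.5 0"}}

```text
clock: 2.48
tool_pos: [0.5533, -0.0096, 0.0995]
eef_rot: [0.059, 0.998, 0.0, -0.001]
contact_force: [-0.1, 0.0, -0.9]
opening: 0.999
finger_force: 0.0
```

Run:
```python
from h import *
go(.5535,-.0115,.053)
p,d,c=snap('wrist')
cv2.imwrite('pics/w2.png',p[...,::-1])
```

```text
row [-0.0019 -0.0063  0.1551] 0 | pos [ 0.5533 -0.0096  0.0995] head -6.78 clk 2.48
```

View pics/w2.png

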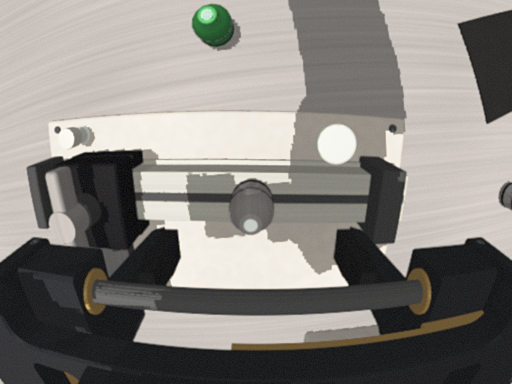

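The objective (nose at 250,226) lies between the fingers, whose midpoint is about 257. I'll descend and close gently.

>>> {"method": "send_rows", "body": {"rows": "-0.002 -0.006 0.08 0;-0.002 -0.006 0.155 0;-0.002 -0.006 0.155 0;-0.002 -0.006 0.155 0"}}

```text
clock: 2.87
tool_pos: [0.5545, -0.0128, 0.0538]
eef_rot: [0.06, 0.998, 0.0, -0.0]
contact_force: [0.5, 0.2, 0.2]
opening: 0.998
finger_force: 0.0
```

>>> {"method": "send_rows", "body": {"rows": "0 0 0 0;0 0 0 0;0 0 0 0;0 0 0 0;0 0 0 0;0 0 0 0;0 0 0 0;0 0 0 0;0 0 0 0;0 0 0 0", "jaw": 1, "force": 15}}

```text
clock: 3.7
tool_pos: [0.5545, -0.0135, 0.0531]
eef_rot: [0.061, 0.998, -0.0, -0.0]
contact_force: [0.1, -0.3, -1.5]
opening: 0.296
finger_force: 13.5
```

>>> {"method": "send_rows", "body": {"rows": "0 0 -0.02 0;0 0 -0.05 0;0 0 -0.08 0;0 0 -0.08 0"}}

```text
clock: 4.03
tool_pos: [0.556, -0.0133, 0.0793]
eef_rot: [0.061, 0.998, 0.0, 0.002]
contact_force: [0.3, 0.8, -0.8]
opening: 0.294
finger_force: 13.5
```

Run:
```python
from h import *
s=sensors.get_state();print(s['opening'],s['contact_force'],s['finger_force'])
go(.44,.303,.2,-6.9)
p,d,c=snap('wrist')
q=snap('scene')[0]
cv2.imwrite('pics/w3.png',np.hstack([p[100:300,100:400],q[150:350,150:450]])[...,::-1])
```

```text
0.29418321585789287 [ 0.32215752  0.78403582 -0.80671137] 13.537888443097472
row [ 0.5103  1.     -0.4033] -0.0002 | pos [ 0.556  -0.0133  0.0793] head -6.96 clk 4.03
```

View pics/w3.png

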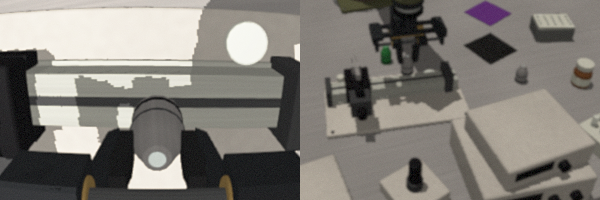

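The objective is lifted and upright between the fingers (nose at about (157,158) in the left crop). Carry it over the mat.

>>> {"method": "send_rows", "body": {"rows": "0 0 -0.14 0;0 0 -0.28 0;0.1 0.2 -0.4 0;0.2 0.4 -0.4 0;0.3 0.6 -0.4 0;0.4 0.8 -0.4 0;0.51 1 -0.4 0;0.51 1 -0.4 0;0.51 1 -0.4 0;0.51 1 -0.4 0"}}

```text
clock: 4.97
tool_pos: [0.441, 0.2956, 0.1969]
eef_rot: [0.061, 0.998, -0.0, -0.0]
contact_force: [0.5, 0.6, -1.7]
opening: 0.292
finger_force: 13.5
```

Run:
```python
from h import *
s=sensors.get_state();print(s['opening'],s['contact_force'],s['finger_force'])
go(.4405,.303,.03,-6.9)
```

```text
0.2919735835359687 [ 0.51838762  0.6011567  -1.73155064] 13.52709304599557
row [0.0044 0.0244 0.5563] -0.0001 | pos [0.441  0.2956 0.1969] head -6.95 clk 4.97
```

>>> {"method": "send_rows", "body": {"rows": "0 0 0.1 0;0 0 0.2 0;0 0 0.3 0;0 0 0.4 0;0 0 0.5 0;0 0 0.556 0;0 0 0.556 0;0 0 0.556 0"}}

```text
clock: 5.63
tool_pos: [0.4417, 0.2938, 0.0296]
eef_rot: [0.06, 0.998, -0.001, -0.001]
contact_force: [0.3, -0.1, -1.8]
opening: 0.287
finger_force: 13.5
```

>>> {"method": "send_rows", "body": {"rows": "0 0 0.02 0;0 0 0.035 0;0 0 0.045 0;0 0 0.045 0"}}

```text
clock: 5.97
tool_pos: [0.4425, 0.2943, 0.0168]
eef_rot: [0.061, 0.998, 0.0, 0.0]
contact_force: [-0.6, -0.3, -0.9]
opening: 0.286
finger_force: 13.5
```

>>> {"method": "send_rows", "body": {"rows": "0 0 0.005 0;0 0 0.01 0;0 0 0.01 0;0 0 0.01 0"}}

```text
clock: 6.3
tool_pos: [0.4424, 0.2942, 0.0137]
eef_rot: [0.061, 0.998, 0.0, 0.0]
contact_force: [0.1, -0.8, -1.1]
opening: 0.292
finger_force: 13.5
```

>>> {"method": "send_rows", "body": {"rows": "0 0 0.005 0;0 0 0.01 0;0 0 0.01 0;0 0 0.01 0"}}

```text
clock: 6.63
tool_pos: [0.4422, 0.2941, 0.0105]
eef_rot: [0.061, 0.998, -0.0, -0.0]
contact_force: [-0.1, 1.4, -1.5]
opening: 0.283
finger_force: 13.5
```

>>> {"method": "send_rows", "body": {"rows": "0 0 0.004 0;0 0 0.008 0;0 0 0.008 0;0 0 0.008 0"}}

```text
clock: 6.97
tool_pos: [0.4425, 0.2944, 0.0093]
eef_rot: [0.061, 0.998, 0.0, 0.0]
contact_force: [-1.6, -1.9, 8.8]
opening: 0.29
finger_force: 15.6
```

Run:
```python
from h import *
for i in range(3):
    s=sensors.get_state();print(s['contact_force'],s['opening'],s['tool_pos']); p,d,c=snap('wrist')
cv2.imwrite('pics/w4.png',p[...,::-1])
```

```text
[-1.60722781 -1.86585653  8.76205234] 0.28962042415747496 [0.44247824 0.2943656  0.00929157]
[-1.89076805 -0.13184097  8.23569714] 0.2879997394380627 [0.44248643 0.29434115 0.00929725]
[-1.95887618 -0.68877659  8.57549586] 0.28827827481412066 [0.4424666  0.29435469 0.00930818]
```

View pics/w4.png

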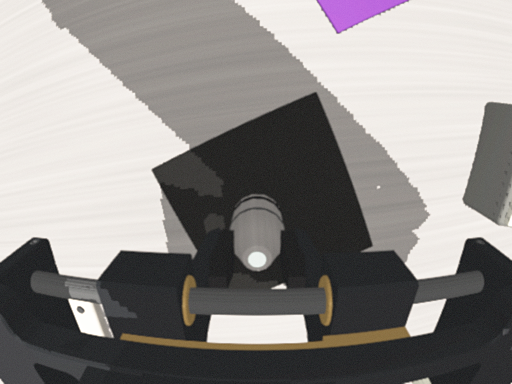

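Contact reads 8.6 N at the expected height (TCP 9.3 mm), and the objective (nose at 257,260) is upright on the black pad. I'll ease up, open and retreat.

>>> {"method": "send_rows", "body": {"rows": "0 0 -0.003 0;0 0 -0.003 0;0 0 -0.003 0;0 0 -0.003 0;0 0 -0.003 0;0 0 -0.003 0;0 0 -0.003 0;0 0 -0.003 0", "jaw": -1}}

```text
clock: 7.78
tool_pos: [0.4423, 0.2942, 0.0091]
eef_rot: [0.061, 0.998, 0.0, -0.0]
contact_force: [-0.5, -0.3, 0.6]
opening: 0.868
finger_force: 0.0
```

>>> {"method": "send_rows", "body": {"rows": "0 0 -0.1 0;0 0 -0.2 0;0 0 -0.35 0;0 0 -0.5 0;0 0 -0.65 0;0 0 -0.7 0;0 0 -0.7 0"}}

```text
clock: 8.37
tool_pos: [0.4452, 0.2964, 0.2247]
eef_rot: [0.061, 0.998, 0.004, 0.004]
contact_force: [0.6, -0.3, -0.1]
opening: 1.003
finger_force: 0.0
```

Run:
```python
from h import *
p,d,c=snap('wrist'); go(.52,-.1405,.20,-4.9)
q,dq,cq=snap('top'); Q=pts(dq,cq); 
m=np.zeros((384,512),bool); m[180:230,160:215]=1; m&=Q[...,2]>.02; print('obj on mat',m.sum(),np.median(Q[m],0),Q[m].max(0))
cv2.imwrite('pics/w5.png',np.hstack([p[100:,100:400],q[100:,150:400]])[...,::-1])
```

```text
row [-0.4278 -1.4113  0.0686] -0.0057 | pos [0.4439 0.2953 0.2219] head -6.97 clk 8.42
obj on mat 2230 [0.34524313 0.18456542 0.78490473] [0.47318244 0.25083086 1.67487052]
```

View pics/w5.png

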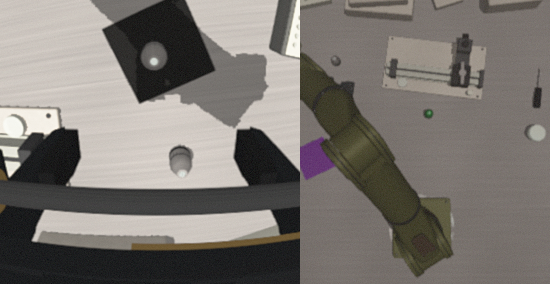

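The objective stands upright on the black pad (left crop, 153,55). Next the handle.

>>> {"method": "send_rows", "body": {"rows": "-0.1 -0.1 0.05 -0.006;-0.2 -0.2 0.05 -0.006;-0.25 -0.33 0.05 -0.006;-0.35 -0.45 0.05 -0.006;-0.4 -0.58 0.05 -0.006;-0.43 -0.7 0.05 -0.006;-0.45 -0.82 0.05 -0.006;-0.46 -0.95 0.05 -0.006;-0.47 -1 0.05 -0.006;-0.47 -1 0.05 -0.006"}}

```text
clock: 9.3
tool_pos: [0.5441, -0.0274, 0.2016]
eef_rot: [0.046, 0.999, -0.002, -0.003]
contact_force: [0.7, 0.3, -0.6]
opening: 0.998
finger_force: 0.0
```

Run:
```python
from h import *
go(.536,-.1423,.19,-4.9)
```

```text
row [-0.0087 -0.3838  0.0403] -0.0011 | pos [ 0.5441 -0.0274  0.2016] head -5.29 clk 9.3
```

>>> {"method": "send_rows", "body": {"rows": "0 -0.13 0.02 0;-0.009 -0.26 0.04 0;-0.009 -0.384 0.04 0;-0.009 -0.384 0.04 0;-0.009 -0.384 0.04 0;-0.009 -0.384 0.04 0"}}

```text
clock: 9.8
tool_pos: [0.5387, -0.1336, 0.191]
eef_rot: [0.041, 0.999, 0.001, -0.001]
contact_force: [0.7, 0.7, 0.1]
opening: 1.0
finger_force: 0.0
```

Run:
```python
from h import *
snap('wrist')
p,d,c=snap('wrist'); np.savez('w6',p=p,d=d,M=c['world_from_camera'],f=c['fov_y'],cx=c['cx'],cy=c['cy'])
go(.536,-.1423,.09,-4.9)
cv2.imwrite('pics/w6.png',cv2.resize(p[...,::-1],(768,576)))
```

```text
row [ 0.0076 -0.033   0.3384] 0.0009 | pos [ 0.5392 -0.1328  0.1915] head -4.56 clk 9.9
```

View pics/w6.png

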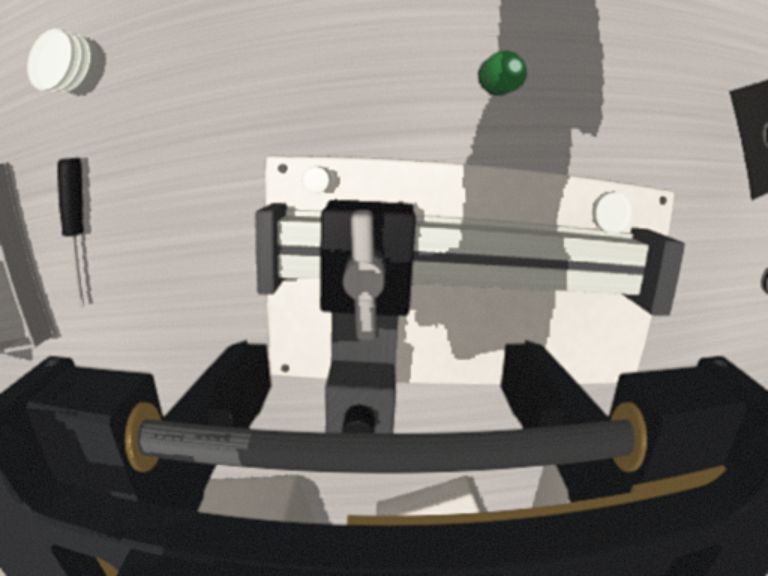

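The bar runs from (361,212) to (368,338) with its hub at (364,278). Screws are at (282,168), (663,200) and (285,368).

Run:
```python
from h import *
z=np.load('w6.npz'); w=lambda u,v,h:wray(z,u/1.5,v/1.5,h)
A,B=w(361,212,.118),w(368,338,.118); D=B-A; print(A,B,np.hypot(*D),'bar heading',np.degrees(np.arctan2(D[1],D[0])),'mid',(A+B)/2,'hub',w(364,278,.118),w(364,278,.108))
s1,s2,s3=w(282,168,.012),w(663,200,.012),w(285,368,.012); print(s1,s2,s3,np.degrees(np.arctan2(s2[0]-s1[0],s2[1]-s1[1])),np.degrees(np.arctan2(s3[1]-s1[1],s3[0]-s1[0])))
m=(A+B)/2; go(m[0],m[1],.092,np.degrees(np.arctan2(D[1],D[0])))
```

```text
[ 0.4964107  -0.14244772] [ 0.57481521 -0.14569016] 0.0784715198468222 bar heading -2.368130165753985 mid [ 0.53561295 -0.14406894] hub [ 0.53581701 -0.1443926 ] [ 0.53877005 -0.14509744]
[ 0.46872586 -0.20988473] [0.51369701 0.12858594] [ 0.64746839 -0.23354744] 7.568317637225626 -7.541214551564154
row [ 0.0085 -0.039   0.3317] -0.0061 | pos [ 0.5392 -0.1328  0.1915] head -4.56 clk 9.9
```

>>> {"method": "send_rows", "body": {"rows": "0.0085 -0.039 0 -0.004;0.0085 -0.039 0.1 -0.004;0.0085 -0.039 0.2 -0.004;0.0085 -0.039 0.28 -0.004;0.0085 -0.039 0.333 -0.004;0.0085 -0.039 0.333 -0.004;0.0085 -0.039 0.333 -0.004"}}

```text
clock: 10.48
tool_pos: [0.5355, -0.1452, 0.0918]
eef_rot: [0.028, 1.0, 0.001, -0.001]
contact_force: [0.3, 0.5, 1.4]
opening: 1.001
finger_force: 0.0
```

Run:
```python
from h import *
go(.5357,-.144,.091,-3)
```

```text
row [-0.0005  0.0042  0.0028] -0.0005 | pos [ 0.5355 -0.1452  0.0918] head -3.19 clk 10.48
```

>>> {"method": "send_rows", "body": {"rows": "0 0.004 0 0;0 0.004 0 0;0 0.004 0 0;0 0.004 0 0;0 0.004 0 0;0 0.004 0 0;0 0.004 0 0;0 0.004 0 0;0 0.004 0 0;0 0.004 0 0", "jaw": 1, "force": 20}}

```text
clock: 11.32
tool_pos: [0.5356, -0.146, 0.0922]
eef_rot: [0.029, 1.0, 0.0, -0.0]
contact_force: [0.0, -0.7, -0.0]
opening: 0.268
finger_force: 0.0
```

Run:
```python
from h import *
s=sensors.get_state();print(s['moment'],s['contact_force'],s['q'].round(3)); go(.5357,-.144,.091,-3)
```

```text
[-0.00351528  0.00461163  0.00378896] [ 0.04322397 -0.71828615 -0.02217535] [ 0.31   0.765 -0.214  1.875  0.294  0.532  1.412]
row [0.0002 0.0066 0.004 ] -0.001 | pos [ 0.5356 -0.146   0.0922] head -3.35 clk 11.32
```

>>> {"method": "send_rows", "body": {"rows": "0 0.006 0.003 0;0 0.006 0.003 0;0 0.006 0.003 0;0 0.006 0.003 0;0 0.006 0.003 0", "jaw": 1, "force": 60}}

```text
clock: 11.73
tool_pos: [0.5357, -0.1442, 0.0913]
eef_rot: [0.029, 1.0, 0.0, -0.0]
contact_force: [-0.7, -0.5, -1.1]
opening: 0.005
finger_force: 0.0
```

Run:
```python
from h import *
s=sensors.get_state();print(s['moment'],s['contact_force'],s['q'].round(3)); go(.5357,-.144,.091,-3)
```

```text
[-0.0426332  -0.01681888  0.0760858 ] [-0.66217285 -0.50632143 -1.07406066] [ 0.306  0.766 -0.213  1.877  0.294  0.529  1.408]
row [0.0002 0.0006 0.0011] -0.001 | pos [ 0.5357 -0.1442  0.0913] head -3.34 clk 11.73
```

>>> {"method": "send_rows", "body": {"rows": "0 0 0 0;0 0 0 0;0 0 0 0"}}

```text
clock: 11.98
tool_pos: [0.5358, -0.1442, 0.0914]
eef_rot: [0.029, 1.0, 0.0, 0.0]
contact_force: [-0.6, -1.0, -0.3]
opening: 0.008
finger_force: 0.0
```

Run:
```python
from h import *
p,d,c=snap('wrist')
s=sensors.get_state();print(s['moment'],s['contact_force'],s['opening'],s['finger_force'])
# compare block/bar surroundings: depth close to the tool
cv2.imwrite('pics/w7.png',cv2.resize(p[110:270,170:350][...,::-1],(675,600)))
```

```text
[ 0.0565509  -0.00705484 -0.05141199] [0.48439375 0.1690903  0.46487295] 0.0033764156796665906 0.0
```

View pics/w7.png

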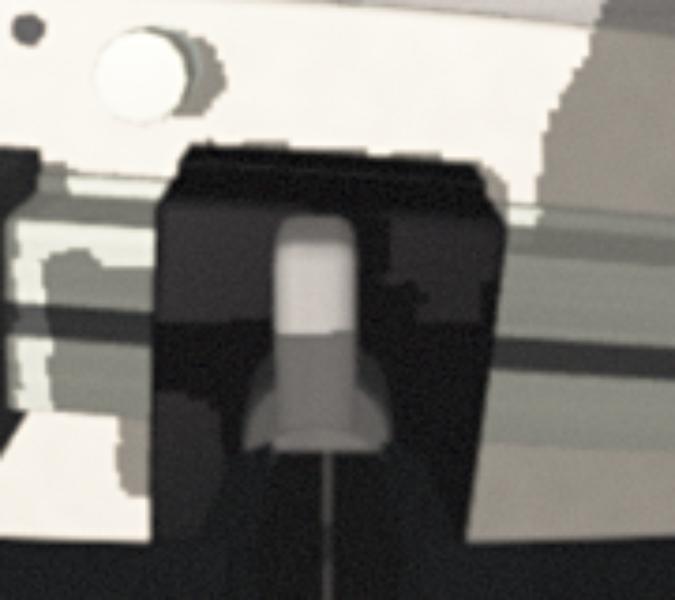

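The far half of the bar is visible and the fingers look nearly shut near the hub, so the grip is doubtful. I'll use depth to see where the fingers really are relative to the bar.

Run:
```python
from h import *
p,d,c=snap('wrist'); f=192/np.tan(np.radians(c['fov_y'])/2);M=np.array(c['world_from_camera'])
v,u=np.mgrid[:384,:512];x=u-c['cx'];y=v-c['cy'];r=np.hypot(x,y)+1e-9;t=np.tan(r/f)/r
P=np.stack([x*t*d,y*t*d,d],-1)@M[:3,:3].T+M[:3,3]
for k in range(170,276,6): print(k,*[P[k,j].round(3).tolist() if d[k,j] else None for j in (240,250,257,264,274)])
print(sensors.get_state()['tool_pos'])
```

```text
170 [0.504, -0.153, 0.08] [0.498, -0.145, 0.107] [0.498, -0.141, 0.108] [0.505, -0.137, 0.079] [0.505, -0.13, 0.081]
176 [0.508, -0.153, 0.081] [0.499, -0.145, 0.117] [0.499, -0.141, 0.117] [0.509, -0.137, 0.08] [0.509, -0.131, 0.081]
182 [0.512, -0.153, 0.081] [0.502, -0.145, 0.118] [0.502, -0.141, 0.117] [0.503, -0.138, 0.115] [0.513, -0.131, 0.08]
188 [0.516, -0.154, 0.079] [0.505, -0.145, 0.118] [0.505, -0.142, 0.119] [0.506, -0.138, 0.116] [0.518, -0.131, 0.079]
194 [0.52, -0.154, 0.08] [0.508, -0.146, 0.118] [0.509, -0.142, 0.118] [0.51, -0.138, 0.115] [0.522, -0.131, 0.081]
200 [0.525, -0.154, 0.08] [0.512, -0.146, 0.118] [0.512, -0.142, 0.118] [0.513, -0.138, 0.117] [0.526, -0.131, 0.08]
206 [0.528, -0.155, 0.083] [0.515, -0.146, 0.118] [0.516, -0.142, 0.117] [0.526, -0.138, 0.09] [0.531, -0.131, 0.08]
212 [0.528, -0.154, 0.095] [0.519, -0.146, 0.118] [0.519, -0.143, 0.117] [0.528, -0.139, 0.096] [0.535, -0.132, 0.08]
218 [0.529, -0.154, 0.102] [0.522, -0.147, 0.118] [0.523, -0.143, 0.118] [0.528, -0.139, 0.106] [0.539, -0.132, 0.081]
224 [0.528, -0.153, 0.113] [0.525, -0.147
[... 353 characters left out ...]
6, 0.141] [0.526, -0.143, 0.14] [0.526, -0.14, 0.14] [0.525, -0.135, 0.143]
248 [0.526, -0.151, 0.146] [0.527, -0.146, 0.145] [0.527, -0.143, 0.145] [0.526, -0.14, 0.146] [0.527, -0.135, 0.147]
254 [0.526, -0.151, 0.151] [0.526, -0.146, 0.152] [0.53, -0.143, 0.145] [0.527, -0.14, 0.152] [0.527, -0.135, 0.152]
260 [0.526, -0.151, 0.157] [0.526, -0.146, 0.157] [0.533, -0.143, 0.145] [0.527, -0.14, 0.157] [0.526, -0.135, 0.158]
266 [0.527, -0.15, 0.161] [0.526, -0.146, 0.162] [0.538, -0.144, 0.144] [0.527, -0.14, 0.161] [0.526, -0.136, 0.163]
272 [0.526, -0.15, 0.167] [0.527, -0.146, 0.166] [0.541, -0.144, 0.144] [0.527, -0.14, 0.167] [0.527, -0.136, 0.166]
[ 0.53575883 -0.14419867  0.0913364 ]
```

```bash
cat >> h.py <<'E'
def wpts(d,c):
    f=192/np.tan(np.radians(float(c['f'] if 'f' in c else c['fov_y']))/2);M=np.array(c['M'] if 'M' in c else c['world_from_camera'])
    v,u=np.mgrid[:384,:512];x=u-c['cx'];y=v-c['cy'];r=np.hypot(x,y)+1e-9;t=np.tan(r/f)/r
    return np.stack([x*t*d,y*t*d,d],-1)@M[:3,:3].T+M[:3,3]
E
python3 - <<'E'
from h import *
for n,tz in(('w1',.2491),('w6',.1915)):
    z=np.load(n+'.npz');P=wpts(z['d'],z)
    for j in (168,174,178,180,182,338,342,348): print(n,j,[(k,P[k,j].round(3).tolist()) for k in (232,240,250,262)],)
    print('tcp z',tz)
p,d,c=snap('wrist');P=wpts(d,c);g=p.max(2)
for j in(236,240,244,248,252,256,260,264,268,272): print(j,[(k,int(g[k,j]),P[k,j].round(3).tolist()) for k in (214,220,226,229,232)])
E
```

```text
w1 168 [(232, [0.53, -0.058, 0.288]), (240, [0.531, -0.056, 0.297]), (250, [0.533, -0.055, 0.303]), (262, [0.539, -0.056, 0.305])]
w1 174 [(232, [0.531, -0.055, 0.287]), (240, [0.534, -0.055, 0.291]), (250, [0.538, -0.055, 0.294]), (262, [0.544, -0.056, 0.296])]
w1 178 [(232, [0.629, -0.132, 0.067]), (240, [0.537, -0.055, 0.284]), (250, [0.542, -0.056, 0.286]), (262, [0.548, -0.057, 0.289])]
w1 180 [(232, [0.654, -0.149, 0.012]), (240, [0.644, -0.134, 0.061]), (250, [0.658, -0.136, 0.066]), (262, [0.715, -0.166, -0.0])]
w1 182 [(232, [0.654, -0.145, 0.012]), (240, [0.674, -0.153, -0.001]), (250, [0.692, -0.157, -0.0]), (262, [0.716, -0.163, 0.0])]
w1 338 [(232, [0.543, 0.034, 0.285]), (240, [0.545, 0.032, 0.29]), (250, [0.551, 0.032, 0.291]), (262, [0.558, 0.031, 0.293])]
w1 342 [(232, [0.542, 0.035, 0.288]), (240, [0.542, 0.033, 0.296]), (250, [0.547, 0.032, 0.298]), (262, [0.553, 0.032, 0.301])]
w1 348 [(232, [0.543, 0.039, 0.287]), (240, [0.543, 0.036, 0.296]), (250, [0.543, 0.034, 0.305]), (262, [0.549, 0.033, 0.308])]
tcp z 0.2491
w6 168 [(232, [0.526, -0.18, 0.229]), (240, [0.5
[... 2111 characters left out ...]
.52, -0.141, 0.118]), (220, 113, [0.524, -0.141, 0.117]), (226, 121, [0.527, -0.141, 0.119]), (229, 107, [0.529, -0.141, 0.119]), (232, 20, [0.527, -0.141, 0.128])]
264 [(214, 95, [0.528, -0.139, 0.1]), (220, 94, [0.528, -0.139, 0.109]), (226, 108, [0.527, -0.139, 0.119]), (229, 103, [0.529, -0.139, 0.119]), (232, 22, [0.527, -0.139, 0.127])]
268 [(214, 55, [0.53, -0.136, 0.095]), (220, 94, [0.53, -0.136, 0.105]), (226, 94, [0.53, -0.137, 0.114]), (229, 95, [0.53, -0.137, 0.118]), (232, 22, [0.527, -0.137, 0.127])]
272 [(214, 45, [0.533, -0.133, 0.087]), (220, 65, [0.534, -0.134, 0.097]), (226, 90, [0.534, -0.134, 0.106]), (229, 43, [0.526, -0.135, 0.126]), (232, 33, [0.526, -0.135, 0.131])]
```

Depth shows the real fingertips sit about 33 mm above the reported TCP (tips at 0.124 when it reads 0.091; the same offset holds when open in w6). The fingers therefore closed just above the bar. I'll open, go down 33 mm and grip again.

>>> {"method": "send_rows", "body": {"rows": "0 0 -0.03 0;0 0 -0.03 0;0 0 -0.03 0;0 0 -0.03 0;0 0 -0.03 0;0 0 -0.03 0;0 0 -0.03 0;0 0 -0.03 0;0 0 -0.03 0;0 0 -0.03 0", "jaw": -1}}

```text
clock: 12.97
tool_pos: [0.5357, -0.1441, 0.1003]
eef_rot: [0.029, 1.0, 0.0, -0.0]
contact_force: [0.3, -0.6, -0.3]
opening: 0.737
finger_force: 0.0
```

>>> {"method": "send_rows", "body": {"rows": "0 0 0.04 0;0 0 0.08 0;0 0 0.11 0;0 0 0.135 0;0 0 0.135 0;0 0 0.135 0"}}

```text
clock: 13.47
tool_pos: [0.5355, -0.1441, 0.0595]
eef_rot: [0.029, 1.0, 0.0, -0.0]
contact_force: [0.8, -0.5, -0.1]
opening: 1.001
finger_force: 0.0
```

Run:
```python
from h import *
s=sensors.get_state();print(s['contact_force'],s['opening'],s['tool_pos'])
p,d,c=snap('wrist');P=wpts(d,c)
m=(abs(P[...,2]-.118)<.004)&(abs(P[...,0]-.536)<.05)&(abs(P[...,1]+.144)<.03); q=P[m]
for a in np.arange(.495,.56,.006):
    k=q[(q[:,0]>=a)&(q[:,0]<a+.006)]
    if len(k): print(round(a,3),len(k),k[:,1].min().round(4),k[:,1].max().round(4),k[:,1].mean().round(4))
go(.5357,-.144,.058,-3)
```

```text
[ 0.78067873 -0.50385537 -0.10516729] 1.0013632294005839 [ 0.5355246  -0.14409421  0.0595188 ]
0.495 243 -0.1494 -0.1378 -0.1436
0.501 340 -0.1499 -0.1379 -0.1437
0.507 322 -0.15 -0.1381 -0.144
0.513 300 -0.1502 -0.1385 -0.1442
0.519 287 -0.1503 -0.1388 -0.1445
0.525 449 -0.1555 -0.1354 -0.1453
0.531 535 -0.157 -0.1334 -0.1451
0.537 482 -0.1573 -0.1334 -0.1454
0.543 227 -0.1559 -0.135 -0.1453
row [0.0008 0.0004 0.0066] -0.001 | pos [ 0.5359 -0.1441  0.06  ] head -3.35 clk 13.52
```

The bar is 12 mm wide with a round 24 mm hub at about (0.537, -0.1453). I'll centre on that and grip with 60 N.

>>> {"method": "send_rows", "body": {"rows": "-0.004 -0.004 0.006 0;-0.004 -0.004 0.006 0;-0.004 -0.004 0.006 0;-0.004 -0.004 0.006 0;-0.004 -0.004 0.006 0;-0.004 -0.004 0.006 0;-0.004 -0.004 0.006 0;-0.004 -0.004 0.006 0;-0.004 -0.004 0.006 0;-0.004 -0.004 0.006 0", "jaw": 1, "force": 60}}

```text
clock: 14.35
tool_pos: [0.5368, -0.1454, 0.058]
eef_rot: [0.029, 1.0, 0.0, -0.0]
contact_force: [-0.0, -0.7, 1.8]
opening: 0.269
finger_force: 0.0
```

```bash
cat >> h.py <<'E'
def bar():
    p,d,c=snap('wrist'); s=sensors.get_state(); P=wpts(d,c); t=s['tool_pos'].copy()
    L=P[(abs(P[...,2]-.118)<.004)&(np.hypot(P[...,0]-t[0],P[...,1]-t[1])<.045)&(np.hypot(P[...,0]-t[0],P[...,1]-t[1])>.015)][:,:2]
    v=np.linalg.svd(L-L.mean(0))[2][0] if len(L)>20 else np.zeros(2); v=v*np.sign(v[0]+1e-9)
    print('bar heading',np.degrees(np.arctan2(v[1],v[0])).round(2),len(L),'M',s['moment'].round(3),'F',s['contact_force'].round(1),'op',round(s['opening'],3),'ff',s['finger_force'],'q7',s['q'][6].round(3)); go(*t)
E
python3 - <<'E'
from h import *
bar()
E
```

```text
bar heading -2.5 2238 M [-1.696  0.058  0.003] F [ 1.3 -7.2 -0.1] op 0.224 ff 4.278116938658059 q7 1.393
row [0. 0. 0.] 0 | pos [ 0.5369 -0.1457  0.058 ] head -3.34 clk 14.4
```

>>> {"method": "send_rows", "body": {"rows": "0 0 0 0;0 0 0 0;0 0 0 0;0 0 0 0;0 0 0 0"}}

```text
clock: 14.82
tool_pos: [0.5368, -0.1459, 0.058]
eef_rot: [0.029, 1.0, -0.0, -0.0]
contact_force: [-0.5, -2.1, 0.2]
opening: 0.195
finger_force: 60.0
```

Run:
```python
from h import *
bar()
```

```text
bar heading -2.83 2121 M [-0.527  0.054  0.015] F [-0.2 -2.  -0.2] op 0.195 ff 59.99991595745087 q7 1.393
row [0. 0. 0.] 0 | pos [ 0.5368 -0.1459  0.058 ] head -3.37 clk 14.87
```

Gripped at 60 N. Turn counter-clockwise (negative) by 0.5 rad.

>>> {"method": "send_rows", "body": {"rows": "0 0 0 -0.008;0 0 0 -0.016;0 0 0 -0.024;0 0 0 -0.032;0 0 0 -0.04;0 0 0 -0.048;0 0 0 -0.056;0 0 0 -0.064;0 0 0 -0.072;0 0 0 -0.08"}}

```text
clock: 15.7
tool_pos: [0.5369, -0.1463, 0.058]
eef_rot: [-0.221, 0.975, -0.0, -0.0]
contact_force: [-0.3, -2.1, -0.7]
opening: 0.191
finger_force: 60.0
```

Run:
```python
from h import *
bar()
```

```text
bar heading 23.76 2087 M [-0.677 -0.132 -0.219] F [ 0.3 -3.3 -0.8] op 0.194 ff 59.999409914016724 q7 1.725
row [0. 0. 0.] 0 | pos [ 0.5369 -0.1463  0.058 ] head 25.61 clk 15.75
```

>>> {"method": "send_rows", "body": {"rows": "0 0 0 -0.008;0 0 0 -0.016;0 0 0 -0.024;0 0 0 -0.032;0 0 0 -0.04;0 0 0 -0.048;0 0 0 -0.056;0 0 0 -0.064;0 0 0 -0.072;0 0 0 -0.08"}}

```text
clock: 16.58
tool_pos: [0.5372, -0.1462, 0.058]
eef_rot: [-0.456, 0.89, -0.0, 0.0]
contact_force: [1.7, -3.0, -2.4]
opening: 0.193
finger_force: 60.0
```

Run:
```python
from h import *
bar()
```

```text
bar heading 52.04 2065 M [-0.509 -0.264 -0.179] F [ 0.9 -2.2 -1.2] op 0.194 ff 59.99905228614807 q7 2.077
row [0. 0. 0.] 0 | pos [ 0.5372 -0.1461  0.058 ] head 54.37 clk 16.63
```

Handle turned 0.95 rad counter-clockwise. Test whether the carriage is free with a 10 mm pull along plate +y.

>>> {"method": "send_rows", "body": {"rows": "-0.007 0.004 0 0;-0.015 0.008 0 0;-0.022 0.012 0 0;-0.0294 0.0157 0 0;-0.0294 0.0157 0 0"}}

```text
clock: 17.05
tool_pos: [0.5388, -0.1342, 0.058]
eef_rot: [-0.456, 0.89, 0.0, 0.001]
contact_force: [2.3, -1.5, -2.7]
opening: 0.196
finger_force: 60.0
```

Run:
```python
from h import *
bar()
```

```text
bar heading 52.42 2051 M [-0.088 -0.618 -0.288] F [ 3.1 -1.2 -3.6] op 0.197 ff 59.99843895435333 q7 2.057
row [0. 0. 0.] 0 | pos [ 0.5388 -0.1342  0.058 ] head 54.29 clk 17.1
```

Free, with only small forces. I'll turn 0.25 rad more for certainty, then pull about 160 mm.

>>> {"method": "send_rows", "body": {"rows": "0 0 0 -0.01;0 0 0 -0.02;0 0 0 -0.03;0 0 0 -0.04;0 0 0 -0.04"}}

```text
clock: 17.52
tool_pos: [0.539, -0.1343, 0.058]
eef_rot: [-0.565, 0.825, 0.0, 0.001]
contact_force: [2.9, 0.1, -4.4]
opening: 0.194
finger_force: 60.0
```

Run:
```python
from h import *
bar(); t=sensors.get_state()['tool_pos']; go(t[0]+.1313*.16,t[1]+.9913*.16,t[2])
```

```text
bar heading 67.03 2070 M [ 0.09  -0.809 -0.114] F [ 4.1 -0.1 -5.1] op 0.197 ff 59.99767184257507 q7 2.242
row [0. 0. 0.] 0 | pos [ 0.539  -0.1343  0.0581] head 68.64 clk 17.57
row [-0.5179  0.1274  0.0011] 0 | pos [ 0.539  -0.1343  0.0581] head 68.64 clk 17.57
```

>>> {"method": "send_rows", "body": {"rows": "-0.04 0.01 0 0;-0.1 0.025 0 0;-0.16 0.039 0 0;-0.22 0.054 0 0;-0.28 0.069 0 0;-0.34 0.084 0 0;-0.4 0.098 0 0;-0.45 0.111 0 0;-0.49 0.12 0 0;-0.518 0.127 0 0"}}

```text
clock: 18.4
tool_pos: [0.5598, 0.0234, 0.058]
eef_rot: [-0.563, 0.826, -0.001, -0.0]
contact_force: [4.6, -4.1, -3.5]
opening: 0.193
finger_force: 60.0
```

Run:
```python
from h import *
bar(); t=sensors.get_state()['tool_pos']; print(np.array([t[0]-.5369,t[1]+.1462])@[.1313,.9913], np.array([t[0]-.5369,t[1]+.1462])@[.9913,-.1313]); go(t[0]+.1313*.03,t[1]+.9913*.03,t[2])
```

```text
bar heading 66.93 2255 M [-0.163 -1.007 -0.203] F [ 5.1 -0.9 -7.5] op 0.195 ff 59.99744653701782 q7 1.99
row [0. 0. 0.] 0 | pos [0.5602 0.0259 0.0581] head 68.69 clk 18.45
0.17363773258664428 0.0004963475114737765
row [-0.0971  0.0238  0.0001] 0 | pos [0.5602 0.0259 0.0581] head 68.69 clk 18.45
```

>>> {"method": "send_rows", "body": {"rows": "-0.01 0.0025 0 0;-0.02 0.005 0 0;-0.03 0.0075 0 0;-0.036 0.009 0 0;-0.036 0.009 0 0"}}

```text
clock: 18.87
tool_pos: [0.5611, 0.0334, 0.0581]
eef_rot: [-0.563, 0.826, -0.001, -0.0]
contact_force: [3.4, -0.8, -3.4]
opening: 0.197
finger_force: 60.0
```

>>> {"method": "send_rows", "body": {"rows": "-0.005 0.0012 0 0;-0.01 0.0025 0 0;-0.015 0.0037 0 0;-0.02 0.005 0 0;-0.02 0.005 0 0"}}

```text
clock: 19.28
tool_pos: [0.5619, 0.0392, 0.058]
eef_rot: [-0.563, 0.827, -0.001, -0.0]
contact_force: [5.0, -1.9, -4.2]
opening: 0.197
finger_force: 60.0
```

>>> {"method": "send_rows", "body": {"rows": "-0.005 0.0012 0 0;-0.01 0.0025 0 0;-0.01 0.0025 0 0;-0.01 0.0025 0 0"}}

```text
clock: 19.62
tool_pos: [0.5623, 0.0422, 0.058]
eef_rot: [-0.563, 0.827, -0.001, -0.0]
contact_force: [4.6, -2.4, -4.2]
opening: 0.195
finger_force: 60.0
```

>>> {"method": "send_rows", "body": {"rows": "-0.005 0.0012 0 0;-0.01 0.0025 0 0;-0.01 0.0025 0 0;-0.01 0.0025 0 0"}}

```text
clock: 19.95
tool_pos: [0.5627, 0.0452, 0.0581]
eef_rot: [-0.563, 0.827, -0.001, -0.0]
contact_force: [4.3, -1.9, -4.7]
opening: 0.197
finger_force: 60.0
```

>>> {"method": "send_rows", "body": {"rows": "-0.005 0.0012 0 0;-0.01 0.0025 0 0;-0.01 0.0025 0 0;-0.01 0.0025 0 0"}}

```text
clock: 20.28
tool_pos: [0.5631, 0.0483, 0.0581]
eef_rot: [-0.563, 0.827, -0.001, -0.0]
contact_force: [4.5, -1.9, -4.4]
opening: 0.194
finger_force: 60.0
```

Run:
```python
from h import *
p,d,c=snap('wrist');P=wpts(d,c).reshape(-1,3); t=sensors.get_state()['tool_pos']
R=P[:,:2]-t[:2]; y=R@[.1313,.9913]; x=R@[.9913,-.1313]; z=P[:,2]
b=(abs(z-.08)<.003)&(abs(x)<.034)&(abs(y)<.045); s=(abs(z-.072)<.002)&(abs(x)<.03)&(y>.025)&(y<.08)
for n,m in(('block',b),('stop',s)): print(n,m.sum(),np.percentile(y[m],[0,2,98,100]).round(4) if m.any() else '')
bar()
```

```text
block 4614 [-0.0308 -0.0301  0.0152  0.0224]
stop 27 [0.039  0.0395 0.0479 0.0479]
bar heading 67.01 2045 M [-0.482 -0.906 -0.197] F [ 4.8 -2.1 -2.7] op 0.194 ff 59.99808490276337 q7 1.958
row [0. 0. 0.] 0 | pos [0.5631 0.0483 0.0581] head 68.51 clk 20.38
```

>>> {"method": "send_rows", "body": {"rows": "-0.005 0.0012 0 0;-0.01 0.0025 0 0;-0.015 0.0037 0 0;-0.015 0.0037 0 0;-0.015 0.0037 0 0"}}

```text
clock: 20.8
tool_pos: [0.5637, 0.0529, 0.0581]
eef_rot: [-0.563, 0.827, -0.001, -0.0]
contact_force: [4.5, -2.4, -4.4]
opening: 0.197
finger_force: 60.0
```

>>> {"method": "send_rows", "body": {"rows": "-0.003 0.0008 0 0;-0.006 0.0015 0 0;-0.006 0.0015 0 0;-0.006 0.0015 0 0"}}

```text
clock: 21.13
tool_pos: [0.5637, 0.0529, 0.058]
eef_rot: [-0.562, 0.827, -0.002, -0.001]
contact_force: [4.5, -4.2, -3.8]
opening: 0.194
finger_force: 60.0
```

>>> {"method": "send_rows", "body": {"rows": "-0.003 0.0008 0 0;-0.006 0.0015 0 0;-0.006 0.0015 0 0;-0.006 0.0015 0 0"}}

```text
clock: 21.47
tool_pos: [0.5637, 0.0528, 0.058]
eef_rot: [-0.562, 0.827, -0.003, -0.002]
contact_force: [4.3, -6.6, -1.5]
opening: 0.195
finger_force: 60.0
```

The carriage stopped at y = 0.0529 with force building, so it is home. Now tighten clockwise, reading the moment.

>>> {"method": "send_rows", "body": {"rows": "0 0 0 0.008;0 0 0 0.016;0 0 0 0.024;0 0 0 0.032;0 0 0 0.04;0 0 0 0.048;0 0 0 0.056;0 0 0 0.064;0 0 0 0.072;0 0 0 0.08"}}

```text
clock: 22.3
tool_pos: [0.5633, 0.0531, 0.058]
eef_rot: [-0.338, 0.941, -0.003, -0.002]
contact_force: [3.1, -7.2, -2.6]
opening: 0.197
finger_force: 60.0
```

Run:
```python
from h import *
bar()
```

```text
bar heading 42.55 2054 M [-1.59  -0.713  0.2  ] F [ 4.4 -7.5 -2.1] op 0.197 ff 60.00057935714722 q7 1.582
row [0. 0. 0.] 0 | pos [0.5633 0.0531 0.058 ] head 39.41 clk 22.35
```

>>> {"method": "send_rows", "body": {"rows": "0 0 0 0.008;0 0 0 0.016;0 0 0 0.024;0 0 0 0.032;0 0 0 0.04;0 0 0 0.048;0 0 0 0.056"}}

```text
clock: 22.93
tool_pos: [0.5632, 0.0534, 0.058]
eef_rot: [-0.168, 0.986, -0.003, -0.001]
contact_force: [3.0, -7.9, -1.8]
opening: 0.197
finger_force: 60.0
```

Run:
```python
from h import *
print(sensors.get_state()['moment']); bar(); bar()
```

```text
[-1.58816971 -0.70335094  0.25511493]
bar heading 22.4 2072 M [-1.591 -0.672  0.191] F [ 3.2 -7.8 -2.6] op 0.194 ff 60.00144302845001 q7 1.342
row [0. 0. 0.] 0 | pos [0.5632 0.0534 0.058 ] head 19.25 clk 22.98
bar heading 22.12 2071 M [-1.604 -0.738  0.225] F [ 3.5 -8.1 -1.7] op 0.199 ff 60.001763105392456 q7 1.344
row [0. 0. 0.] 0 | pos [0.5632 0.0534 0.058 ] head 19.44 clk 23.03
```

>>> {"method": "send_rows", "body": {"rows": "0 0 0 0.008;0 0 0 0.016;0 0 0 0.024;0 0 0 0.032;0 0 0 0.04"}}

```text
clock: 23.45
tool_pos: [0.5631, 0.0536, 0.058]
eef_rot: [-0.043, 0.999, -0.003, -0.001]
contact_force: [2.6, -7.4, -1.1]
opening: 0.197
finger_force: 60.0
```

Run:
```python
from h import *
print(sensors.get_state()['moment']); bar(); bar()
```

```text
[-1.55053092 -0.66916366  0.28944241]
bar heading 8.1 2089 M [-1.613 -0.663  0.159] F [ 2.2 -7.5 -3.2] op 0.195 ff 60.001521706581116 q7 1.176
row [0. 0. 0.] 0 | pos [0.5631 0.0536 0.058 ] head 4.84 clk 23.5
bar heading 7.76 2085 M [-1.545 -0.72   0.155] F [ 3.3 -7.1 -2. ] op 0.196 ff 60.00182390213013 q7 1.179
row [0. 0. 0.] 0 | pos [0.5631 0.0536 0.058 ] head 5.04 clk 23.55
```

>>> {"method": "send_rows", "body": {"rows": "0 0 0 0.008;0 0 0 0.016;0 0 0 0.024;0 0 0 0.032"}}

```text
clock: 23.88
tool_pos: [0.5632, 0.0538, 0.058]
eef_rot: [0.057, 0.998, -0.002, -0.0]
contact_force: [2.7, -7.1, -2.1]
opening: 0.195
finger_force: 60.0
```

Run:
```python
from h import *
print(sensors.get_state()['moment']); bar(); bar()
```

```text
[-1.55545659 -0.6674808   0.25743102]
bar heading -3.44 2108 M [-1.524 -0.683  0.226] F [ 3.  -6.4 -2.3] op 0.196 ff 60.00109255313873 q7 1.047
row [0. 0. 0.] 0 | pos [0.5632 0.0538 0.058 ] head -6.67 clk 23.93
bar heading -3.78 2111 M [-1.549 -0.663  0.114] F [ 2.8 -7.2 -2.1] op 0.194 ff 60.001380443573 q7 1.049
row [0. 0. 0.] 0 | pos [0.5632 0.0538 0.058 ] head -6.48 clk 23.98
```

>>> {"method": "send_rows", "body": {"rows": "0 0 0 0.008;0 0 0 0.016;0 0 0 0.024;0 0 0 0.032"}}

```text
clock: 24.32
tool_pos: [0.5632, 0.054, 0.058]
eef_rot: [0.157, 0.988, -0.002, -0.0]
contact_force: [3.0, -7.5, -3.1]
opening: 0.197
finger_force: 60.0
```

Run:
```python
from h import *
print(sensors.get_state()['moment']); bar(); bar()
```

```text
[-1.56252991 -0.66966547  0.2508692 ]
bar heading -15.01 2111 M [-1.514 -0.714  0.276] F [ 2.8 -7.9 -1.4] op 0.194 ff 60.00035762786865 q7 0.92
row [0. 0. 0.] 0 | pos [0.5632 0.054  0.058 ] head -18.19 clk 24.37
bar heading -15.16 2095 M [-1.516 -0.585  0.179] F [ 3.1 -7.3 -2.6] op 0.2 ff 60.000523924827576 q7 0.922
row [0. 0. 0.] 0 | pos [0.5632 0.054  0.058 ] head -18.0 clk 24.42
```

>>> {"method": "send_rows", "body": {"rows": "0 0 0 0.008;0 0 0 0.016;0 0 0 0.024;0 0 0 0.032"}}

```text
clock: 24.75
tool_pos: [0.5633, 0.0542, 0.0581]
eef_rot: [0.255, 0.967, -0.002, 0.0]
contact_force: [2.8, -7.6, -2.9]
opening: 0.197
finger_force: 60.0
```

Run:
```python
from h import *
print(sensors.get_state()['moment']); bar(); bar()
```

```text
[-1.54887642 -0.66557621  0.33290919]
bar heading -26.22 2102 M [-1.51  -0.674  0.183] F [ 2.5 -6.7 -2.4] op 0.193 ff 59.99945640563965 q7 0.794
row [0. 0. 0.] 0 | pos [0.5633 0.0542 0.058 ] head -29.7 clk 24.8
bar heading -26.46 2114 M [-1.533 -0.683  0.235] F [ 3.3 -7.4 -3.1] op 0.197 ff 59.99966740608215 q7 0.796
row [0. 0. 0.] 0 | pos [0.5633 0.0542 0.058 ] head -29.51 clk 24.85
```

>>> {"method": "send_rows", "body": {"rows": "0 0 0 0.008;0 0 0 0.016;0 0 0 0.024"}}

```text
clock: 25.1
tool_pos: [0.5634, 0.0543, 0.058]
eef_rot: [0.327, 0.945, -0.002, 0.0]
contact_force: [3.0, -7.3, -3.4]
opening: 0.194
finger_force: 60.0
```

Run:
```python
from h import *
print(sensors.get_state()['moment']); bar(); bar(); bar()
```

```text
[-1.53920723 -0.68772334  0.40536684]
bar heading -34.39 2116 M [-1.586 -0.623  0.268] F [ 3.1 -7.4 -3.1] op 0.198 ff 59.99902367591858 q7 0.701
row [0. 0. 0.] 0 | pos [0.5634 0.0543 0.058 ] head -38.33 clk 25.15
bar heading -34.6 2127 M [-1.559 -0.675  0.275] F [ 3.7 -7.  -3. ] op 0.196 ff 59.99903440475464 q7 0.703
row [0. 0. 0.] 0 | pos [0.5634 0.0543 0.058 ] head -38.14 clk 25.2
bar heading -34.85 2110 M [-1.59  -0.675  0.242] F [ 4.2 -7.4 -3.7] op 0.196 ff 59.99860882759094 q7 0.703
row [0. 0. 0.] 0 | pos [0.5633 0.0543 0.058 ] head -38.08 clk 25.25
```

>>> {"method": "send_rows", "body": {"rows": "0 0 0 0.008;0 0 0 0.016"}}

```text
clock: 25.42
tool_pos: [0.5634, 0.0544, 0.058]
eef_rot: [0.374, 0.927, -0.002, 0.001]
contact_force: [3.0, -7.1, -3.7]
opening: 0.194
finger_force: 60.0
```

Run:
```python
from h import *
print(sensors.get_state()['moment']); bar(); bar();bar()
```

```text
[-1.5755358  -0.64724667  0.37074033]
bar heading -39.96 2125 M [-1.578 -0.693  0.306] F [ 2.7 -7.  -3.8] op 0.196 ff 59.998528361320496 q7 0.639
row [0. 0. 0.] 0 | pos [0.5634 0.0544 0.0581] head -44.08 clk 25.47
bar heading -40.3 2136 M [-1.514 -0.688  0.243] F [ 3.  -7.4 -2.7] op 0.193 ff 59.99861419200897 q7 0.641
row [0. 0. 0.] 0 | pos [0.5635 0.0544 0.0581] head -43.89 clk 25.52
bar heading -40.18 2118 M [-1.566 -0.682  0.284] F [ 3.9 -6.9 -2.2] op 0.193 ff 59.998347759246826 q7 0.641
row [0. 0. 0.] 0 | pos [0.5634 0.0544 0.0581] head -43.84 clk 25.57
```

The bite is at about -22° bar heading, so the clamp is about 0.3 rad past it. I'll go 13° further, to about 0.5 rad.

>>> {"method": "send_rows", "body": {"rows": "0 0 0 0.008;0 0 0 0.016;0 0 0 0.024;0 0 0 0.032;0 0 0 0.038"}}

```text
clock: 25.98
tool_pos: [0.5636, 0.0545, 0.0581]
eef_rot: [0.482, 0.876, -0.002, 0.001]
contact_force: [3.9, -7.3, -3.8]
opening: 0.197
finger_force: 60.0
```

Run:
```python
from h import *
print(sensors.get_state()['moment']); bar(); bar();bar();bar()
```

```text
[-1.5648915  -0.65111856  0.47850694]
bar heading -52.87 2115 M [-1.58  -0.702  0.359] F [ 2.6 -7.1 -3. ] op 0.196 ff 59.99785244464874 q7 0.492
row [0. 0. 0.] 0 | pos [0.5636 0.0545 0.0581] head -57.68 clk 26.03
bar heading -53.12 2115 M [-1.529 -0.632  0.348] F [ 2.4 -6.9 -3.1] op 0.195 ff 59.99780058860779 q7 0.494
row [0. 0. 0.] 0 | pos [0.5637 0.0545 0.0581] head -57.54 clk 26.08
bar heading -53.26 2129 M [-1.514 -0.728  0.359] F [ 2.3 -7.4 -2.8] op 0.193 ff 59.9977308511734 q7 0.495
row [0. 0. 0.] 0 | pos [0.5636 0.0545 0.0581] head -57.49 clk 26.13
bar heading -53.29 2126 M [-1.566 -0.653  0.363] F [ 3.7 -6.2 -3.3] op 0.196 ff 59.99745547771454 q7 0.495
row [0. 0. 0.] 0 | pos [0.5636 0.0545 0.0581] head -57.48 clk 26.18
```

Moving moment is 0.48 N m, i.e. 0.28 friction plus about 0.2, which is about 0.5 rad past the bite. Release and lift.

>>> {"method": "send_rows", "body": {"rows": "0 0 0 0;0 0 0 0;0 0 0 0;0 0 0 0;0 0 0 0;0 0 0 0;0 0 0 0;0 0 0 0", "jaw": -1}}

```text
clock: 26.85
tool_pos: [0.5637, 0.0579, 0.0581]
eef_rot: [0.48, 0.877, 0.0, -0.0]
contact_force: [0.4, -0.6, 0.6]
opening: 0.775
finger_force: 0.0
```

>>> {"method": "send_rows", "body": {"rows": "0 0 -0.05 0;0 0 -0.12 0;0 0 -0.25 0;0 0 -0.38 0;0 0 -0.5 0;0 0 -0.55 0;0 0 -0.55 0;0 0 -0.55 0"}}

```text
clock: 27.52
tool_pos: [0.564, 0.0578, 0.2237]
eef_rot: [0.48, 0.877, 0.001, 0.001]
contact_force: [0.1, -1.1, -0.5]
opening: 0.999
finger_force: 0.0
```

Run:
```python
from h import *
bar(); p,d,c=snap('wrist');P=wpts(d,c).reshape(-1,3); t=np.array([.5637,.0529])
R=P[:,:2]-t; y=R@[.1313,.9913]; x=R@[.9913,-.1313]; z=P[:,2]
b=(abs(z-.08)<.003)&(abs(x)<.03)&(abs(y)<.045); s=(abs(z-.072)<.0025)&(abs(x)<.03)&(y>.025)&(y<.08)
h=(z>.045)&(z<.065)&(abs(x)<.015)&(y>.02)&(y<.05)
L=P[(abs(z-.118)<.004)&(np.hypot(x,y)<.045)][:,:2];v=np.linalg.svd(L-L.mean(0))[2][0];v*=np.sign(v[0])
print('bar',np.degrees(np.arctan2(v[1],v[0])),L.mean(0),len(L))
for n,m in(('block',b),('stop',s),('gap pts',h)): print(n,m.sum(),np.percentile(y[m],[0,2,98,100]).round(4) if m.any() else '')
q,dq,cq=snap('top'); Q=pts(dq,cq); o=(Q[...,2]>.03)&(Q[...,2]<.07)&(abs(Q[...,0]-.44)<.07)&(abs(Q[...,1]-.3)<.07); print('obj',o.sum(),Q[o].mean(0) if o.any() else '',Q[o][:,2].max() if o.any() else '')
```

```text
bar heading -54.23 562 M [-0.059  0.016  0.003] F [-0.1  0.8 -0.2] op 0.997 ff 0.0 q7 0.473
row [0. 0. 0.] 0 | pos [0.5631 0.0578 0.2225] head -57.34 clk 27.57
bar -54.20621178913156 [0.56239112 0.05606518] 1089
block 1839 [-0.0304 -0.0286  0.0328  0.0337]
stop 1023 [0.0333 0.0338 0.0552 0.0561]
gap pts 0 
obj 69 [0.44403142 0.29209407 0.04828412] 0.06512207367580403
```

```bash
python3 -c "
from plant import finish_job; print(finish_job())"
```

```text
the job is handed in; nothing more can be done
None
```

I've handed the job in: the objective stands upright on the black rubber pad, and the carriage is home with no measurable gap to the stop. It is clamped there about 0.5 rad past the bite (by feel, roughly 80 N at the shoe), and the handle did not spring back on release; no verdict came back.

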